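# Put the upper tray back on the polish stand

### The arm

A 6-joint arm with a two-finger parallel gripper is mounted at the origin on the work surface. World frame = base frame: x ahead of the robot, y to its left, z up, the work surface at z = 0. Lengths are in mm, angles in rad, forces in N, time in s.
With the tool pointing down it reaches from about 300 to 775 mm from the base axis. Payload 14.6 kg.
Tool frame: the origin (TCP) lies at the very end of the fingers, on their centre line; the grasp point (between the pads) lies manip.grip_depth behind it (manip.grip_depth is the distance from the TCP to the grasp point, in mm); x points along the fingers, z is the direction in which the jaws open and shut, and the axes are right-handed (so a half turn about x gives the same grasp; the last joint's range is limited). The gripper opens to 94 mm and grips with 3 to 60 N. Pads are 16 mm wide; open, the fingers measure 119 mm over their backs; the gripper's body (75 mm by 177 mm) begins 78 mm behind the grasp point.
Start: joints at [-1.187, 0.3, 1.521, -0, 1.321, -0.067], TCP at [239.619, -495.047, 205.446] pointing down, gripper open.
Joint ranges: [-3.03, 3.03], [-0.79, 2.21], [0.23, 2.52], [-1.04, 4.18], [0, 3.07], [-2.55, 2.55]. Speed limits (rad/s): [2.22, 2.22, 2.57, 3.14, 3.14, 3.14].

### API

Orientations are given as [roll, pitch, yaw] about the fixed x, y, z axes, in that order (R = Rz(yaw) Ry(pitch) Rx(roll)).
In Python, from cell import manip gives the robot as it stands.
- The arm moves only by the tool step_arm, never from a script. Its argument "commands" is one flat list of numbers, 7 for each row, row after row: the shift along the tool's x, y, z in m, then the turn, a rotation vector about the tool's x, y, z in degrees, then the finger opening in m, from 0 to 0.094. A call has 1 to 5 rows; each row shifts and turns the commanded pose from where the row before left it, along the tool's axes as they then stand; what a row does not reach is not made up. A row lasts 1/8 s, in which the tool goes at most 62.5 mm and 10.7 degrees, less where a joint would pass 70% of its speed; a pose out of reach is approached as far as the arm can. A call with a gripper value outside its range is refused whole. The fingers move at their own pace and stop on an object; "squeeze" is the grip in N (left out, the last holds). Time passes only in rows, so rows that do not move let the fingers close. It gives the time, the measured TCP pose, the force and the opening at its end, in the units of the state.
- manip.read_state(): the state, without advancing time (a new reading comes with each control period).
- manip.camera(name): name is "side" or "top"; returns the picture (400x640x3 uint8, red, green, blue); there is no depth.
- manip.camera_model(name): a dict with "intrinsics" (3x3 intrinsics, pixels), "origin" and "orientation" of the camera in the world. Camera axes: x right, y up, looking along -z (the intrinsics and any distortion apply to the point x, -y, -z); pixel columns grow to the right and rows downward; lengths in mm; the calibration is good to about 2 mm. A picture is of the moment at which its call begins. camera_model takes no time and is no camera call.
- manip.sign_off(): hands the job in, once; it reports no verdict.
Trained networks look in the newest picture that a camera, given by its name, has taken for a name from the list of things; names that differ only in an ending like _2 or _b are one class to them, and where a whole thing is asked for, a point or a joint stands for the part that bears it (a point fixed in the world has none). Each returns a list of dicts, best first, with "score" (0 to 1); they miss things now and then, are a little off and sometimes report something else, mostly with a low value. They report only what shows in the picture. A call takes as long as a camera call. They do not tell look-alikes from the thing itself.
- manip.find_in(thing, camera): "centre" ([row, column] in pixels, amid what is visible of it).
- manip.outline_of(thing, camera): "pixels" (400x640 bool, what is visible of it) and "centre" ([row, column] in pixels, amid what is visible of it).
The state is a dict: "clock": time; "joints": joint angles; "qd": joint speeds; "effort": joint torques, N m; "eef_pos": TCP position; "eef_rot": TCP orientation; "wrist_force": force on the tool from outside, world axes, zero at the start; "moment": the same for the moment, N m; "finger_gap": finger opening in mm.
Only numpy, scipy, OpenCV 4.12 (cv2) and the standard library are available. Lean on these libraries where they do the work, as an engineer would, in place of code of your own. Each camera call takes 0.05 s, during which the arm holds its last target. There are 200 camera calls.

### The job

On the shoe shine platform, take the tray that has a square hole in each corner by its wooden carrying bar and set it on the two-tier polish stand, so that every corner hole drops over its own pin and the tray lies level, fully down on the end boards. Lower it in the gripper all the way rather than dropping it, then let go. Leave the tray without holes and the oval polish tin where they are.

Things in the scene. Friction and masses are not known exactly. Their poses are not given: they have to be found in the camera images.
- tray_handle (a point): Metal tray 176 x 136 mm (x, y), floor 6 mm thick, rim 18 mm high, 0.35 kg, with four 34 mm square through holes centred at x +-60, y +-40 mm. Above its middle a dark wooden bar along x: 100 long, 14 wide, 20 mm high, on two thin rods 72 mm apart. Point: the bar's centre, 60 mm above the tray's underside. Axes: x along the bar, z up. Same either way round. Starts flat on the work surface (height 0).
- stand_seat (a point): Fixed dark wooden stand: base 190 x 150 mm (x, y) with two round tins; two end boards 18 mm thick along y at x +-60 mm, tops 75 mm above the work surface. On them four brass pins, 10 mm thick, tapered, 40 mm tall, at x +-60, y +-40 mm. Point: the stand's middle at the height of the boards' tops, where the middle of the tray's underside belongs. Axes: x from board to board, z up.
- plain_tray_handle (a point): The other metal tray, to be left alone: same size (176 x 136 mm, rim 18 mm high) and same wooden bar, but no holes in its corners. Point: its bar's centre, 60 mm above its underside. Axes: x along the bar, z up.
- tin_center (a point): Oval metal polish tin, 102 mm by 66 mm, 28 mm high, to be left alone. Point: its centre, 14 mm above the work surface. Axes: x along its length, z up.
There are look-alikes about, which are no part of the job. Leave any blue look-alike of the part that bears tray_handle alone.

How it is judged (in metres and radians):
At the end, for the whole second after the job is handed in: The tray with the corner holes lies on the stand's end boards with a pin through each hole: its underside within 4 mm of the boards' tops, its middle within 20 mm of the stand's middle, its long side within 0.3 rad of the stand's (either way round), tilted less than 0.06 rad (horizontal distance between tray_handle and stand_seat below 0.02 m and angle between the x axis of tray_handle and the x axis of stand_seat, either way round below 0.3 rad and z of tray_handle in the frame of stand_seat between 0.056 and 0.064 m and angle between tray_handle's own z axis and vertical below 0.06 rad); the robot touches nothing.
It fails at once if the tray is let go more than 20 mm above where it rests on the stand (z of tray_handle in the frame of stand_seat above 0.08 m and contact force between tray and the fingers below 0.05 N).
It fails at once if the tray without holes is moved more than 30 mm (distance of plain_tray_handle from where it was at the start of the episode above 0.03 m).
It fails at once if the polish tin is moved more than 30 mm (distance of tin_center from where it was at the start of the episode above 0.03 m).
It also fails if it takes over 37 s, if anything falls off the work surface, if the arm or the gripper's body presses on something with over 40 N, if the wrist force passes 120 N, or if a joint passes its speed limit or range.

## Working session

There is one attempt and no reset: what is moved stays moved. The work goes in short steps, Python scripts to look and compute and a tool call to move; the robot and the scene stay as the last step left them, time stands still between calls to the robot, and variables do not carry over. Pictures are saved under pics/ and viewed, about 8 in all and at most 12, crops included, and the job is handed in when it is done.

Besides the shell and the picture viewer there is one more tool, called after "Emit:" as a command line: name --argument value ..., lists and objects as JSON in quotes. step_arm: Moves the arm, as the interface text tells. Its arguments: {"type":"object","properties":{"commands":{"type":"array"},"squeeze":{"type":"number"}},"required":["commands"]}

```bash
mkdir -p pics; ls
python3 - <<'E'
from cell import manip
import cv2,numpy as np
s=manip.read_state(); print(s['eef_pos'],s['eef_rot'],s['finger_gap'],s['clock'],manip.grip_depth)
for c in('side','top'):
    im=manip.camera(c); cv2.imwrite(f'pics/{c}0.png',im[:,:,::-1])
    m=manip.camera_model(c); print(c,{k:np.round(v,3).tolist() if not isinstance(v,str) else v for k,v in m.items()})
    for t in('tray_handle','stand_seat','plain_tray_handle','tin_center'):
        print(t,[(round(d['score'],2),np.round(d['centre']).tolist()) for d in manip.find_in(t,c)])
E
```

```text
pics
[ 239.50099935 -494.81463017  204.8770313 ] [3.06971501 1.56959802 1.94968092] 93.86936211760043 0.0 18.8
side {'intrinsics': [[507.45, 0.0, 322.111], [0.0, 507.45, 200.056], [0.0, 0.0, 1.0]], 'origin': [36.108, 1174.179, 987.127], 'orientation': [0.904, -0.001, -2.765]}
tray_handle [(0.92, [335.0, 226.0]), (0.87, [272.0, 287.0]), (0.63, [304.0, 389.0])]
stand_seat [(0.66, [194.0, 341.0]), (0.2, [197.0, 241.0])]
plain_tray_handle [(0.9, [145.0, 355.0])]
tin_center [(0.77, [196.0, 241.0])]
top {'intrinsics': [[467.557, 0.0, 320.812], [0.0, 467.557, 199.119], [0.0, 0.0, 1.0]], 'origin': [277.204, 90.572, 1555.145], 'orientation': [0.141, 0.012, -1.59]}
tray_handle [(0.95, [210.0, 248.0]), (0.85, [294.0, 247.0]), (0.76, [199.0, 180.0])]
stand_seat [(0.91, [213.0, 358.0])]
plain_tray_handle [(0.63, [197.0, 446.0])]
tin_center [(0.78, [128.0, 323.0])]
```

View pics/side0.png

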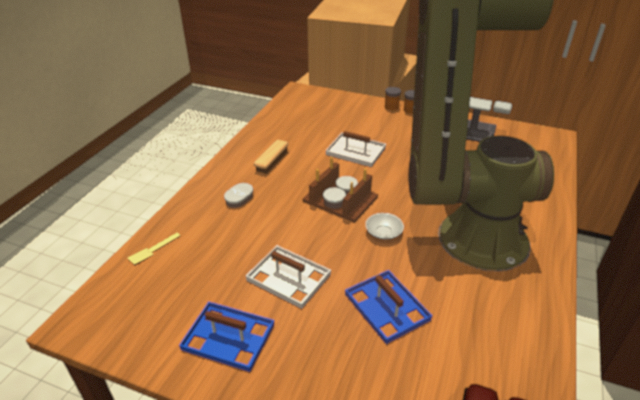

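View pics/top0.png

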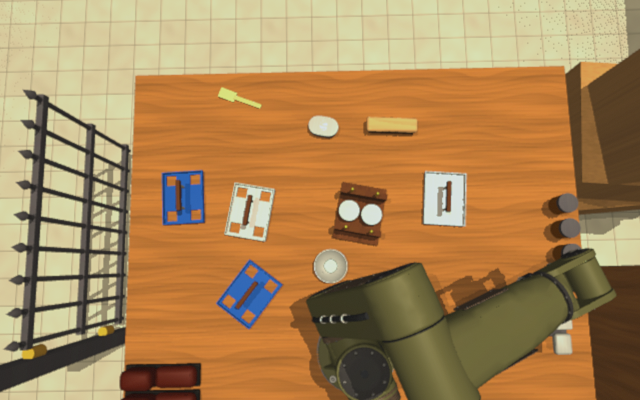

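```bash
cat > h.py <<'E'
from cell import manip
import cv2,numpy as np
from scipy.spatial.transform import Rotation as Ro
from scipy.optimize import minimize
def proj(c,P):
    m=manip.camera_model(c); R=Ro.from_euler('xyz',m['orientation']).as_matrix()
    q=(np.atleast_2d(P)-np.array(m['origin']))@R; q=q*[1,-1,-1]
    u=q@np.array(m['intrinsics']).T; return u[:,:2]/u[:,2:]
def ray(c,px,z):  # px=(col,row) -> world at height z
    m=manip.camera_model(c); R=Ro.from_euler('xyz',m['orientation']).as_matrix()
    d=R@(np.linalg.inv(m['intrinsics'])@[px[0],px[1],1]*[1,-1,-1]); o=np.array(m['origin'])
    return o+d*(z-o[2])/d[2]
def box(cx,cy,cz,lx,ly,lz):
    return np.array([[cx+a*lx/2,cy+b*ly/2,cz+e*lz/2] for a in(-1,1) for b in(-1,1) for e in(-1,1)])
# local frames: origin on the underside (tray) / work surface (stand)
TRAY=[box(0,0,9,176,136,18),box(0,0,60,100,14,20)]
THOLES=[np.array([[x+a,y+b,6] for a,b in((-17,-17),(17,-17),(17,17),(-17,17))]) for x in(-60,60) for y in(-40,40)]
STAND=[box(0,0,6,190,150,12),box(-60,0,37.5,18,150,75),box(60,0,37.5,18,150,75)]
def place(P,p,z=0):
    c,s=np.cos(p[2]),np.sin(p[2]); return P@np.array([[c,s,0],[-s,c,0],[0,0,1]])+[p[0],p[1],z]
S=4
def render(c,parts,p,z=0):
    im=np.zeros((400*S,640*S),np.uint8)
    for B in parts:
        cv2.fillConvexPoly(im,cv2.convexHull(np.round((proj(c,place(B,p,z))+.5)*S).astype(np.int32)),255)
    return cv2.resize(im,(640,400),interpolation=cv2.INTER_AREA)/255.
def fit(masks,parts,p0,z=0):
    def cost(p):
        t=0
        for c,m in masks.items():
            r=render(c,parts,p,z); t+=1-np.minimum(r,m).sum()/np.maximum(r,m).sum()
        return t
    best=min((minimize(cost,[p0[0],p0[1],y],method='Nelder-Mead',options=dict(initial_simplex=[[p0[0],p0[1],y],[p0[0]+15,p0[1],y],[p0[0],p0[1]+15,y],[p0[0],p0[1],y+.3]],xatol=.05,fatol=1e-5)) for y in np.arange(0,3.1,.5)),key=lambda r:r.fun)
    return best.x,best.fun
def pick(thing,c,px):
    L=manip.outline_of(thing,c)
    L=[d for d in L if np.hypot(d['centre'][1]-px[0],d['centre'][0]-px[1])<30]
    return L[0]['pixels'].astype(float) if L else None
E
python3 - <<'E'
from h import *
for c in('side','top'): manip.camera(c)
for n,th,parts,ps,pt in(('tray','tray_handle',TRAY,(287,272),(248,210)),('stand','stand_seat',STAND,(341,194),(358,213)),('plain','plain_tray_handle',TRAY,(355,145),(446,197))):
    M={c:pick(th,c,px) for c,px in(('side',ps),('top',pt))}
    M={c:m for c,m in M.items() if m is not None}
    p0=ray('top',pt,20)
    print(n,np.round(p0),{c:int(m.sum()) for c,m in M.items()})
    for sub in (M,*[{c:M[c]} for c in M]): print(list(sub),*fit(sub,parts,p0))
ims={c:manip.camera(c) for c in('side','top')}
for c in ims: cv2.imwrite(f'pics/{c}1.png',ims[c][:,:,::-1])
print(ray('top',(323,128),14),ray('top',(331,266),20))
E
```

```text
tray [464. 347.  20.] {'top': 1787}
['top'] [ 4.59052357e+02  3.43997531e+02 -1.78809332e-01] 0.20358454913916024
['top'] [ 4.59052357e+02  3.43997531e+02 -1.78809332e-01] 0.20358454913916024
stand [446. -17.  20.] {'side': 2576, 'top': 2634}Traceback (most recent call last):
  File "<stdin>", line 8, in <module>
  File "h.py", line 33, in fit
    best=min((minimize(cost,[p0[0],p0[1],y],method='Nelder-Mead',options=dict(initial_simplex=[[p0[0],p0[1],y],[p0[0]+15,p0[1],y],[p0[0],p0[1]+15,y],[p0[0],p0[1],y+.3]],xatol=.05,fatol=1e-5)) for y in np.arange(0,3.1,.5)),key=lambda r:r.fun)
  File "h.py", line 33, in <genexpr>
    best=min((minimize(cost,[p0[0],p0[1],y],method='Nelder-Mead',options=dict(initial_simplex=[[p0[0],p0[1],y],[p0[0]+15,p0[1],y],[p0[0],p0[1]+15,y],[p0[0],p0[1],y+.3]],xatol=.05,fatol=1e-5)) for y in np.arange(0,3.1,.5)),key=lambda r:r.fun)
              ~~~~~~~~^^^^^^^^^^^^^^^^^^^^^^^^^^^^^^^^^^^^^^^^^^^^^^^^^^^^^^^^^^^^^^^^^^^^^^^^^^^^^^^^^^^^^^^^^^^^^^^^^^^^^^^^^^^^^^^^^^^^^^^^^^^^^^^^^^^^^^^^^^^^^^^^^^^^^^^^^^^^^^^^^^^^^^^^^
    res = _minimize_neldermead(fun, x0, args, callback, bounds=bounds,
                               **options)
    fxr = func(xr)
    fx = function(np.copy(x), *(wrapper_args + args))
  File "h.py", line 31, in cost
    r=render(c,parts,p,z); t+=1-np.minimum(r,m).sum()/np.maximum(r,m).sum()
  File "h.py", line 25, in render
    cv2.fillConvexPoly(im,cv2.convexHull(np.round((proj(c,place(B,p,z))+.5)*S).astype(np.int32)),255)
                                                   ~~~~^^^^^^^^^^^^^^^^
  File "h.py", line 6, in proj
    m=manip.camera_model(c); R=Ro.from_euler('xyz',m['orientation']).as_matrix()
ValueError: time passes only in moves, steps and waits
```

```bash
python3 - <<'E'
s=open('h.py').read()
s=s.replace("def proj","CM={c:manip.camera_model(c) for c in('side','top')}\ndef proj",1).replace("m=manip.camera_model(c); R","m=CM[c]; R")
s=s.replace("""    return cv2.resize(im""","""    if parts is TRAY:
        for B in THOLES: cv2.fillConvexPoly(im,np.round((proj(c,place(B,p,z))+.5)*S).astype(np.int32),0)
        cv2.fillConvexPoly(im,cv2.convexHull(np.round((proj(c,place(TRAY[1],p,z))+.5)*S).astype(np.int32)),255)
    return cv2.resize(im""")
s=s.replace("np.arange(0,3.1,.5)","np.arange(0,3.1,.7)").replace("S=4","S=3")
open('h.py','w').write(s)
E
cat > run.py <<'E'
from h import *
for c in('side','top'): im=manip.camera(c); cv2.imwrite(f'pics/{c}1.png',im[:,:,::-1])
out={}
for n,th,parts,ps,pt in(('tray','tray_handle',TRAY,(287,272),(248,210)),('stand','stand_seat',STAND,(341,194),(358,213))):
    M={c:pick(th,c,px) for c,px in(('side',ps),('top',pt))}
    M={c:m for c,m in M.items() if m is not None}
    np.savez(f'{n}.npz',**M)
    p0=ray('top',pt,20)
    print(n,np.round(p0),{c:int(m.sum()) for c,m in M.items()},flush=True)
    for sub in (M,*[{c:M[c]} for c in M]):
        r=fit(sub,parts,p0); print(list(sub),np.round(r[0],3),round(r[1],3),flush=True); out.setdefault(n,r[0])
print(ray('top',(323,128),14),ray('top',(331,266),20),manip.read_state()['clock'])
np.save('out.npy',out)
for c in('side','top'):
    im=cv2.imread(f'pics/{c}1.png'); im=cv2.resize(im,None,fx=4,fy=4,interpolation=cv2.INTER_CUBIC)
    for n,parts in(('tray',TRAY+THOLES),('stand',STAND+[np.array([[x,y,75],[x,y,115.]]) for x in(-60,60) for y in(-40,40)])):
        for B in parts:
            h=cv2.convexHull(((proj(c,place(B,out[n]))+.5)*4).astype(np.int32)); cv2.polylines(im,[h],True,(0,255,0),1)
    (x,y)=(960,600) if c=='side' else (860,640)
    cv2.imwrite(f'pics/{c}1o.png',im[y:y+600,x:x+780])
E
python3 run.py
```

```text
tray [464. 347.  20.] {'side': 2677, 'top': 1851}
['side', 'top'] [458.512 345.01    2.951] 0.196
['side'] [ 4.57427e+02  3.47398e+02 -2.02000e-01] 0.087
['top'] [ 4.59594e+02  3.43702e+02 -1.92000e-01] 0.086
stand [446. -17.  20.] {'side': 2739, 'top': 2605}
['side', 'top'] [446.742 -19.952   2.947] 0.121
['side'] [ 4.45655e+02 -1.77520e+01 -2.08000e-01] 0.09
['top'] [446.718 -20.304   2.942] 0.026
[739.90556107  92.69312465  14.        ] [274.71258638  75.88945164  20.        ] 1.1
```

```bash
python3 -c "
import cv2,numpy as np
a=cv2.imread('pics/side1o.png');b=cv2.imread('pics/top1o.png')
cv2.imwrite('pics/both1.png',cv2.resize(np.vstack([a[:,:780],b[:,:780]]),None,fx=.5,fy=.5,interpolation=cv2.INTER_AREA))"
```

```text
(no output)
```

View pics/top1o.png

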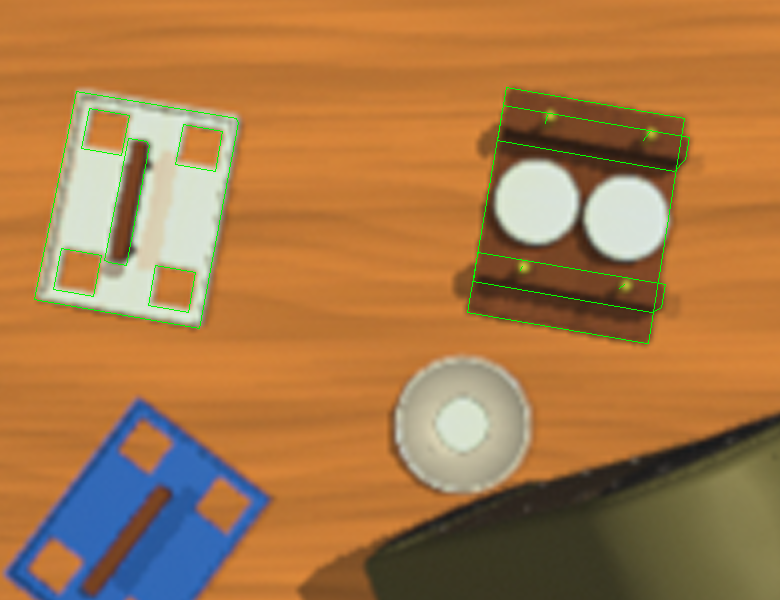

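View pics/side1o.png

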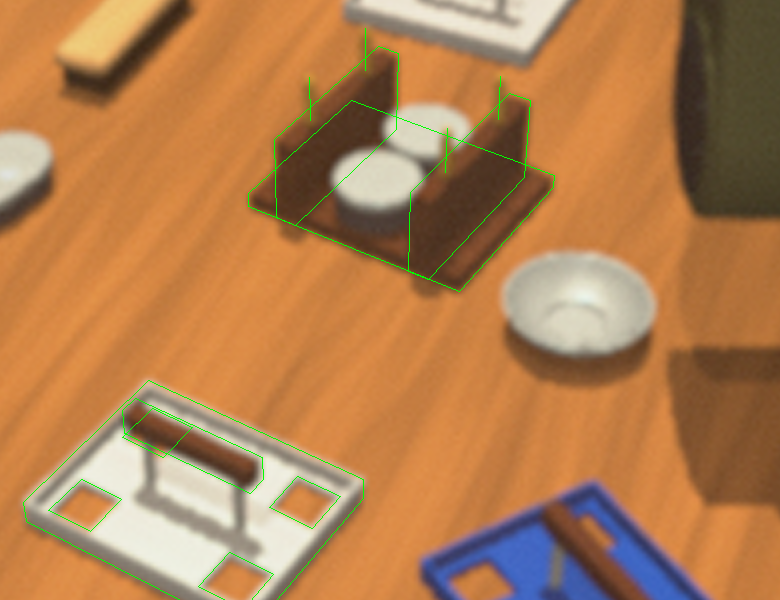

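Top view: the silver tray with holes is at about (248,210) and the stand at (358,213). The model outlines fit both to within 1–2 px. The blue trays are decoys, and the plain tray is to the right. Next I'll work out the approach.

```bash
cat > go.py <<'E'
import sys
from cell import manip
import numpy as np
from scipy.spatial.transform import Rotation as Ro
# usage: go.py x y z jawyaw(rad, direction of tool z in world) -> remaining move in tool axes
x,y,z,jy=map(float,sys.argv[1:5])
s=manip.read_state(); R=Ro.from_euler('xyz',s['eef_rot']); A=R.as_matrix()
d=A.T@(np.array([x,y,z])-s['eef_pos'])
for k in (0,np.pi,-np.pi):
    zz=np.array([np.cos(jy+k),np.sin(jy+k),0]); xx=np.array([0,0,-1.]); T=np.c_[xx,np.cross(zz,xx),zz]
    print('rotvec deg',np.round(np.degrees((R.inv()*Ro.from_matrix(T)).as_rotvec()),2))
print('shift mm (tool)',np.round(d,1),'\n axes y,z in world',np.round(A[:,1],2),np.round(A[:,2],2))
print('t',s['clock'],'q',np.round(s['joints'],2),'pos',np.round(s['eef_pos'],1),'F',np.round(s['wrist_force'],1),'gap',s['finger_gap'])
E
python3 go.py 458.5 345 150 1.38
```

```text
rotvec deg [-143.24    0.      0.  ]
rotvec deg [36.76  0.   -0.  ]
rotvec deg [36.76  0.   -0.  ]
shift mm (tool) [  55.4  563.  -660.8] 
 axes y,z in world [0.9  0.44 0.  ] [ 0.44 -0.9   0.  ]
t 1.1 q [-1.19  0.3   1.52  0.    1.32 -0.07] pos [ 239.6 -495.1  205.5] F [ 0.4  0.4 -0.3] gap 93.6442853678957
```

Run:
```python
from cell import manip
import numpy as np
from scipy.spatial.transform import Rotation as Ro
A=Ro.from_euler('xyz',manip.read_state()['eef_rot'])
w=np.array([458.5-239.6,345+495.1,0])/20
for i in range(20):
    print(i,np.round(A.inv().apply(w)/1000,3)); A=A*Ro.from_rotvec([np.radians(-9.55) if i<15 else 0,0,0])
```

```text
0 [-0.     0.028 -0.033]
1 [-0.     0.033 -0.028]
2 [-0.     0.037 -0.022]
3 [-0.     0.041 -0.015]
4 [-0.     0.043 -0.009]
5 [-0.     0.043 -0.001]
6 [-0.     0.043  0.006]
7 [-0.     0.041  0.013]
8 [-0.     0.039  0.02 ]
9 [-0.     0.035  0.026]
10 [-0.     0.03   0.031]
11 [-0.     0.025  0.036]
12 [-0.     0.018  0.039]
13 [-0.     0.012  0.042]
14 [-0.     0.004  0.043]
15 [-0.    -0.003  0.043]
16 [-0.    -0.003  0.043]
17 [-0.    -0.003  0.043]
18 [-0.    -0.003  0.043]
19 [-0.    -0.003  0.043]
```

Emit:
step_arm --commands '[0,0.028,-0.033,-9.55,0,0,0.09,0,0.033,-0.028,-9.55,0,0,0.09,0,0.037,-0.022,-9.55,0,0,0.09,0,0.041,-0.015,-9.55,0,0,0.09,0,0.043,-0.009,-9.55,0,0,0.09]'

```text
clock: 1.72
eef_pos: [294.3, -283.5, 205.5]
eef_rot: [-0.399, 1.57, -0.68]
wrist_force: [0.5, -0.1, 0.2]
finger_gap: 89.7
```

Emit:
step_arm --commands '[0,0.043,-0.001,-9.55,0,0,0.09,0,0.043,0.006,-9.55,0,0,0.09,0,0.041,0.013,-9.55,0,0,0.09,0,0.039,0.02,-9.55,0,0,0.09,0,0.035,0.026,-9.55,0,0,0.09]'

```text
clock: 2.35
eef_pos: [350.1, -73.9, 205.7]
eef_rot: [-0.869, 1.57, -0.317]
wrist_force: [-0.2, 0.0, 0.3]
finger_gap: 90.0
```

Emit:
step_arm --commands '[0,0.03,0.031,-9.55,0,0,0.09,0,0.025,0.036,-9.55,0,0,0.09,0,0.018,0.039,-9.55,0,0,0.09,0,0.012,0.042,-9.55,0,0,0.09,0,0.004,0.043,-9.55,0,0,0.09]'

```text
clock: 2.98
eef_pos: [404.8, 136.1, 205.6]
eef_rot: [-1.198, 1.57, 0.188]
wrist_force: [0.3, -1.1, 0.3]
finger_gap: 89.9
```

Emit:
step_arm --commands '[0,-0.003,0.043,0,0,0,0.09,0,-0.003,0.043,0,0,0,0.09,0,-0.003,0.043,0,0,0,0.09,0,-0.003,0.043,0,0,0,0.09,0,-0.003,0.03,0,0,0,0.09]'

```text
clock: 3.6
eef_pos: [457.7, 331.7, 205.2]
eef_rot: [2.132, 1.571, -2.77]
wrist_force: [-0.1, -0.3, 0.4]
finger_gap: 89.8
```

```bash
python3 go.py 458.5 345 130 1.38
```

```text
rotvec deg [ 0.06 -0.   -0.01]
rotvec deg [-1.7994e+02  1.0000e-02 -1.0000e-02]
rotvec deg [-1.7994e+02  1.0000e-02 -1.0000e-02]
shift mm (tool) [75.2  1.7 13.2] 
 axes y,z in world [-0.98  0.19  0.  ] [ 0.19  0.98 -0.  ]
t 3.6 q [ 0.56  0.33  1.48  0.    1.33 -0.82] pos [457.7 331.7 205.2] F [-0.1 -0.3  0.4] gap 89.7947994414339
```

Emit:
step_arm --commands '[0.03,0.001,0.007,0,0,0,0.09,0.04,0.001,0.006,0,0,0,0.09,0.04,0,0,0,0,0,0.09,0.03,0,0,0,0,0,0.09,0.02,0,0,0,0,0,0.09]'

```text
clock: 4.22
eef_pos: [457.7, 342.9, 43.9]
eef_rot: [2.327, 1.569, -2.576]
wrist_force: [0.7, -0.1, 0.8]
finger_gap: 90.3
```

```bash
python3 go.py 458.5 345 41 1.38
python3 - <<'E'
from h import *
im={c:manip.camera(c)[:,:,::-1] for c in('side','top')}
a=cv2.resize(im['side'][200:350,200:400],(800,600),interpolation=cv2.INTER_CUBIC)
b=cv2.resize(im['top'][130:280,180:380],(800,600),interpolation=cv2.INTER_CUBIC)
cv2.imwrite('pics/g.png',cv2.resize(np.hstack([a,b]),(800,300),interpolation=cv2.INTER_AREA))
E
```

```text
rotvec deg [ 0.01 -0.06 -0.06]
rotvec deg [-1.7999e+02  1.0000e-01 -9.0000e-02]
rotvec deg [-1.7999e+02  1.0000e-01 -9.0000e-02]
shift mm (tool) [ 2.9 -0.4  2.2] 
 axes y,z in world [-0.98  0.19  0.  ] [ 0.19  0.98 -0.  ]
t 4.225 q [ 0.58  0.53  1.6   0.    1.01 -0.8 ] pos [457.7 342.9  43.9] F [ 0.7 -0.1  0.8] gap 90.32063094907261
```

View pics/g.png

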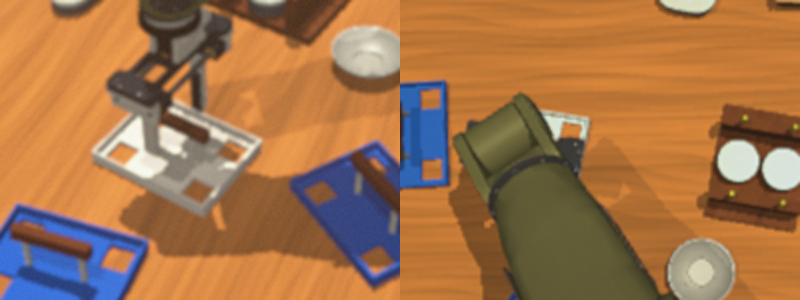

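The side view shows the bar lying between the fingers, so I'll close.

Emit:
step_arm --commands '[0.003,0,0.002,0,0,0,0.06,0,0,0,0,0,0,0.03,0,0,0,0,0,0,0.0,0,0,0,0,0,0,0.0,0,0,0,0,0,0,0.0]' --squeeze 45

```text
clock: 4.95
eef_pos: [458.5, 345.1, 42.6]
eef_rot: [-0.872, 1.571, 0.508]
wrist_force: [0.1, -0.6, -0.3]
finger_gap: 43.3
```

Emit:
step_arm --commands '[0,0,0,0,0,0,0.0,0,0,0,0,0,0,0,0,0,0,0,0,0,0.0]'

```text
clock: 5.32
eef_pos: [458.4, 345.0, 42.4]
eef_rot: [2.922, 1.57, -1.981]
wrist_force: [1.5, 0.7, -0.9]
finger_gap: 14.0
```

Emit:
step_arm --commands '[0,0,0,0,0,0,0.0,0,0,0,0,0,0,0.0,-0.015,0,0,0,0,0,0,-0.03,0,0,0,0,0,0.0,-0.04,0,0,0,0,0,0]'

```text
clock: 5.95
eef_pos: [458.1, 345.0, 128.6]
eef_rot: [2.196, 1.57, -2.707]
wrist_force: [-0.2, -0.1, -1.6]
finger_gap: 13.5
```

Emit:
step_arm --commands '[-0.04,0,0,0,0,0,0.0,-0.03,0,0,0,0,0,0.0,-0.015,0,0,0,0,0,0,0,0,0,0,0,0,0.0]'

```text
clock: 6.45
eef_pos: [458.6, 345.3, 213.0]
eef_rot: [-0.752, 1.57, 0.628]
wrist_force: [0.6, 0.6, -2.9]
finger_gap: 13.9
```

```bash
python3 go.py 446.5 -20 212 1.374
python3 - <<'E'
from h import *
im={c:manip.camera(c)[:,:,::-1] for c in('side','top')}
p=np.array([458.5,345,-.19])
a=cv2.resize(im['side'],None,fx=4,fy=4,interpolation=cv2.INTER_CUBIC)
for B in TRAY+THOLES:
    h=cv2.convexHull(((proj('side',place(B,p,168))+.5)*4).astype(np.int32)); cv2.polylines(a,[h],True,(0,255,0),1)
c=((proj('side',[458.5,345,230])[0])*4).astype(int)
a=a[max(0,c[1]-200):c[1]+400,c[0]-400:c[0]+400]
cv2.imwrite('pics/g2.png',a)
E
```

```text
rotvec deg [0.36 0.05 0.05]
rotvec deg [-1.7964e+02 -7.0000e-02  8.0000e-02]
rotvec deg [-1.7964e+02 -7.0000e-02  8.0000e-02]
shift mm (tool) [   0.8  -57.3 -360.9] 
 axes y,z in world [-0.98  0.19 -0.  ] [0.19 0.98 0.  ]
t 6.45 q [ 0.58  0.35  1.44  0.    1.35 -0.8 ] pos [458.6 345.3 213. ] F [ 0.6  0.6 -2.9] gap 13.947620270331806
```

View pics/g2.png

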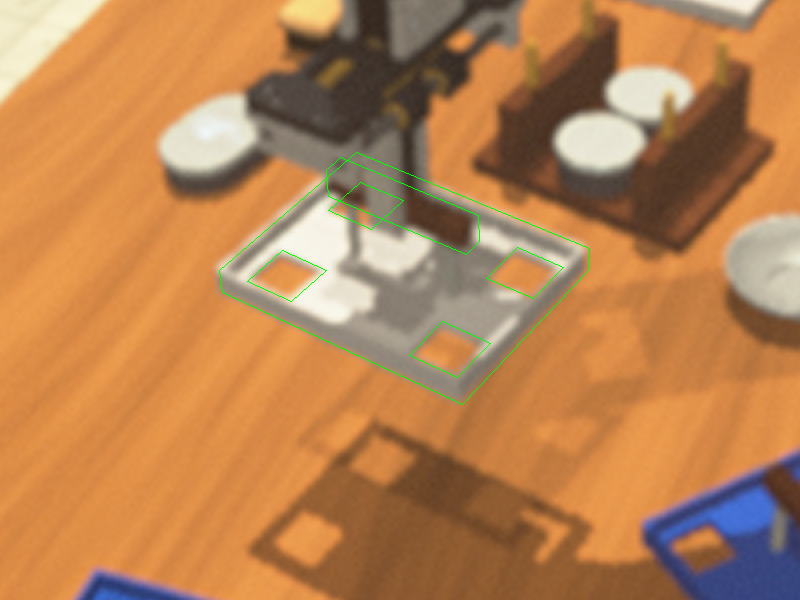

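Emit:
step_arm --commands '[0,-0.002,-0.012,0,0,0,0,0,-0.004,-0.025,0,0,0,0,0,-0.006,-0.037,0,0,0,0,0,-0.006,-0.037,0,0,0,0,0,-0.006,-0.037,0,0,0,0]'

```text
clock: 7.18
eef_pos: [453.4, 193.4, 211.7]
eef_rot: [2.176, 1.57, -2.728]
wrist_force: [0.6, 0.0, -2.0]
finger_gap: 14.0
```

Emit:
step_arm --commands '[0,-0.006,-0.037,0,0,0,0,0,-0.006,-0.037,0,0,0,0,0,-0.006,-0.037,0,0,0,0,0,-0.006,-0.037,0,0,0,0,0,-0.005,-0.035,0,0,0,0]'

```text
clock: 7.8
eef_pos: [447.0, 8.4, 211.8]
eef_rot: [1.81, 1.57, -3.093]
wrist_force: [0.6, -0.6, -3.5]
finger_gap: 13.7
```

Emit:
step_arm --commands '[0,-0.003,-0.02,0,0,0,0,0,-0.001,-0.01,0,0,0,0,0,0,0,0,0,0,0,0.015,0,0,0,0,0,0,0.015,0,0,0,0,0,0]'

```text
clock: 8.43
eef_pos: [445.8, -19.5, 181.0]
eef_rot: [1.521, 1.57, 2.902]
wrist_force: [-0.4, 0.1, -2.3]
finger_gap: 13.6
```

Emit:
step_arm --commands '[0,0,0,0,0,0,0,0,0,0,0,0,0,0]'

```text
clock: 8.68
eef_pos: [446.1, -19.9, 182.5]
eef_rot: [0.329, 1.571, 1.71]
wrist_force: [0.2, 0.3, -2.7]
finger_gap: 13.6
```

```bash
cat > look.py <<'E'
from h import *
import sys
p=np.load('out.npy',allow_pickle=True).item()['stand']; s=manip.read_state(); z=float(s['eef_pos'][2])-42.4; q=np.array([s['eef_pos'][0],s['eef_pos'][1],-.19])
im={c:manip.camera(c)[:,:,::-1] for c in('side','top')}
o=[]
for c in im:
    a=cv2.resize(im[c],None,fx=4,fy=4,interpolation=cv2.INTER_CUBIC)
    for B in TRAY[:1]+THOLES:
        cv2.polylines(a,[cv2.convexHull(((proj(c,place(B,q,z))+.5)*4).astype(np.int32))],True,(0,255,0),1)
    e=((proj(c,[446,-20,130])[0])*4).astype(int)
    o.append(a[max(0,e[1]-300):e[1]+300,e[0]-200:e[0]+200])
cv2.imwrite(sys.argv[1],np.hstack([x[:590] for x in o]))
E
python3 go.py 446.2 -19.5 162 1.374; python3 look.py pics/p1.png
```

```text
rotvec deg [ 0.37  0.   -0.  ]
rotvec deg [-179.63    0.      0.  ]
rotvec deg [-179.63    0.      0.  ]
shift mm (tool) [20.5  0.   0.4] 
 axes y,z in world [-0.98  0.19  0.  ] [0.19 0.98 0.  ]
t 8.675 q [-0.13  0.09  1.83  0.    1.22 -1.51] pos [446.1 -19.9 182.5] F [ 0.2  0.3 -2.7] gap 13.582237072437641
```

View pics/p1.png

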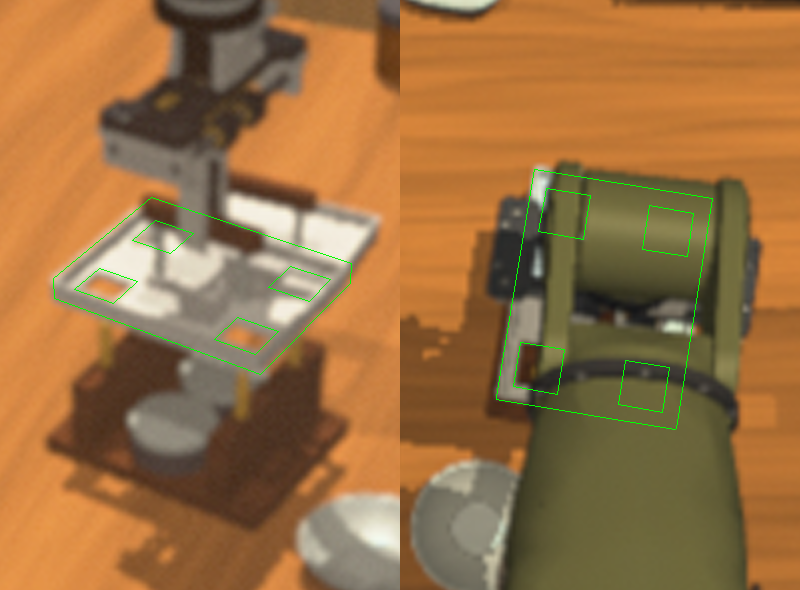

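The tray is level over the stand and the pins sit under the holes. I'll lower it partway and check.

Emit:
step_arm --commands '[0.01,0,0,0,0,0,0,0.01,0,0,0,0,0,0,0.01,0,0,0,0,0,0,0.01,0,0,0,0,0,0,0,0,0,0,0,0,0]'

```text
clock: 9.4
eef_pos: [445.7, -20.1, 141.6]
eef_rot: [1.636, 1.569, 3.016]
wrist_force: [-0.5, 0.1, -2.8]
finger_gap: 13.8
```

```bash
python3 go.py 446.2 -19.5 117.4 1.374; python3 look.py pics/p2.png
```

```text
rotvec deg [ 0.35 -0.01 -0.09]
rotvec deg [-1.7965e+02  1.4000e-01 -1.0000e-02]
rotvec deg [-1.7965e+02  1.4000e-01 -1.0000e-02]
shift mm (tool) [24.2 -0.5  0.7] 
 axes y,z in world [-0.98  0.19  0.  ] [ 0.19  0.98 -0.  ]
t 9.4 q [-0.13  0.14  1.88 -0.    1.13 -1.51] pos [445.7 -20.1 141.6] F [-0.5  0.1 -2.8] gap 13.847566064879816
```

View pics/p2.png

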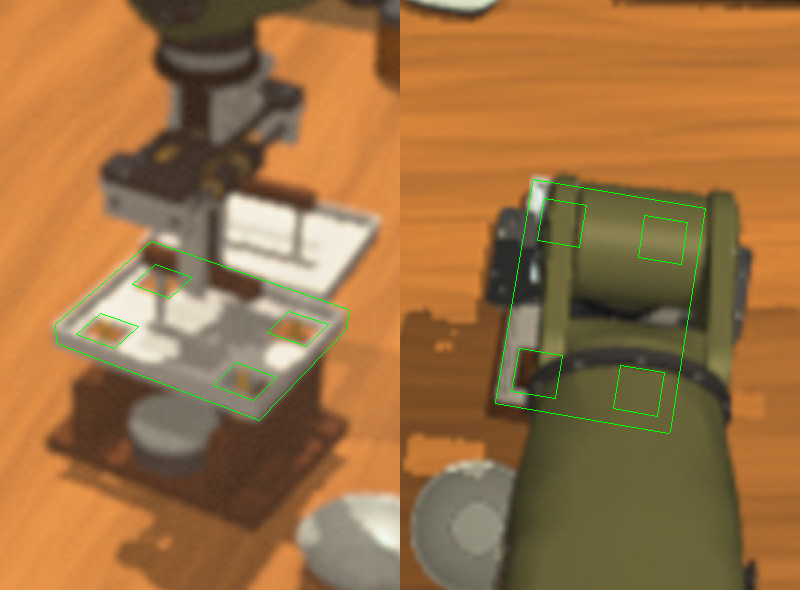

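The pin tips show inside the holes and there is no contact force, so I'll keep lowering, slowly near the end.

Emit:
step_arm --commands '[0.007,0,0.0,0,0,0,0,0.006,0,0,0,0,0,0,0.005,0,0,0,0,0,0,0.003,0,0,0,0,0,0,0,0,0,0,0,0,0]'

```text
clock: 10.12
eef_pos: [446.0, -20.1, 121.3]
eef_rot: [1.669, 1.57, 3.049]
wrist_force: [0.1, 0.9, -2.7]
finger_gap: 13.4
```

Emit:
step_arm --commands '[0.001,0,0.0,0,0,0,0,0.001,0,0,0,0,0,0,0,0,0,0,0,0,0]'

```text
clock: 10.5
eef_pos: [446.0, -20.1, 119.4]
eef_rot: [2.751, 1.571, -2.152]
wrist_force: [-0.0, 0.3, -2.1]
finger_gap: 13.4
```

Emit:
step_arm --commands '[0.001,0,0.0,0,0,0,0,0,0,0,0,0,0,0,0,0,0,0,0,0,0]'

```text
clock: 10.88
eef_pos: [446.1, -20.1, 118.5]
eef_rot: [-1.539, 1.571, -0.159]
wrist_force: [-0.1, 0.1, -2.6]
finger_gap: 14.2
```

Emit:
step_arm --commands '[0.001,0,0.0,0,0,0,0,0,0,0,0,0,0,0,0,0,0,0,0,0,0]'

```text
clock: 11.25
eef_pos: [446.0, -20.1, 117.4]
eef_rot: [1.532, 1.571, 2.912]
wrist_force: [1.0, -0.8, -2.7]
finger_gap: 13.3
```

Emit:
step_arm --commands '[0.001,0,0.0,0,0,0,0,0,0,0,0,0,0,0]'

```text
clock: 11.5
eef_pos: [446.1, -20.1, 117.4]
eef_rot: [-1.613, 1.57, -0.232]
wrist_force: [-6.6, 1.0, 12.1]
finger_gap: 13.5
```

Emit:
step_arm --commands '[0.001,0,0.0,0,0,0,0,0,0,0,0,0,0,0]'

```text
clock: 11.75
eef_pos: [446.1, -20.1, 117.3]
eef_rot: [-1.659, 1.57, -0.279]
wrist_force: [-13.6, 2.6, 26.1]
finger_gap: 13.5
```

Contact came at z 117.4, which is the expected seating height. I'll relax the push slightly, open, and rise.

Emit:
step_arm --commands '[-0.0015,0,0,0,0,0,0,0,0,0,0,0,0,0.03,0,0,0,0,0,0,0.06,0,0,0,0,0,0,0.06,0,0,0,0,0,0,0.06]'

```text
clock: 12.38
eef_pos: [446.1, -20.1, 116.9]
eef_rot: [1.564, 1.571, 2.944]
wrist_force: [-0.6, -0.6, -0.6]
finger_gap: 50.2
```

Emit:
step_arm --commands '[0,0,0,0,0,0,0.06,-0.02,0,0,0,0,0,0.06,-0.03,0,0,0,0,0,0.06,-0.04,0,0,0,0,0,0.06,-0.04,0,0,0,0,0,0.06]'

```text
clock: 13.0
eef_pos: [445.8, -20.1, 248.2]
eef_rot: [1.591, 1.571, 2.971]
wrist_force: [0.2, -0.7, 0.3]
finger_gap: 59.8
```

Emit:
step_arm --commands '[-0.03,0.03,0.02,0,0,0,0.06,0,0.03,0.04,0,0,0,0.06,0,0.02,0.04,0,0,0,0.06,0,0,0.04,0,0,0,0.06,0,0,0.04,0,0,0,0.06]'

```text
clock: 13.62
eef_pos: [401.5, 173.2, 277.2]
eef_rot: [-1.131, 1.57, 0.25]
wrist_force: [0.2, 0.6, 0.2]
finger_gap: 59.8
```

```bash
python3 go.py 446.2 -19.5 117.4 1.374|tail -1
python3 - <<'E'
from h import *
im={c:manip.camera(c) for c in('side','top')}
M={c:pick('tray_handle',c,proj(c,[446,-20,90])[0]) for c in im}
M={c:m for c,m in M.items() if m is not None}
for sub in (M,*[{c:M[c]} for c in M]):
    if sub: r=fit(sub,TRAY,(446,-20),75); print(list(sub),np.round(r[0],3),round(r[1],3))
o=[]
for c in im:
    a=cv2.resize(im[c][:,:,::-1],None,fx=4,fy=4,interpolation=cv2.INTER_CUBIC)
    for B in TRAY[:1]+THOLES: cv2.polylines(a,[cv2.convexHull(((proj(c,place(B,[446,-20,-.195],75))+.5)*4).astype(np.int32))],True,(0,255,0),1)
    e=((proj(c,[446,-20,100])[0])*4).astype(int); o.append(a[e[1]-200:e[1]+200,e[0]-200:e[0]+200])
cv2.imwrite('pics/end.png',np.hstack(o))
for t,c in(('plain_tray_handle','top'),('tin_center','top'),('plain_tray_handle','side'),('tin_center','side')): print(t,[(round(d['score'],2),np.round(d['centre']).tolist()) for d in manip.find_in(t,c)])
E
```

```text
t 13.625 q [ 0.32 -0.01  1.71 -0.    1.44 -1.06] pos [401.5 173.2 277.2] F [0.2 0.6 0.2] gap 59.77674291348466
['side', 'top'] [ 4.46198e+02 -1.79330e+01 -1.88000e-01] 0.298
['side'] [ 4.45867e+02 -1.65110e+01 -1.85000e-01] 0.16
['top'] [ 4.47219e+02 -1.87020e+01 -1.87000e-01] 0.124
plain_tray_handle [(0.74, [199.0, 444.0])]
tin_center [(0.84, [128.0, 325.0]), (0.23, [209.0, 360.0])]
plain_tray_handle [(0.74, [147.0, 361.0])]
tin_center [(0.6, [197.0, 238.0])]
```

View pics/end.png

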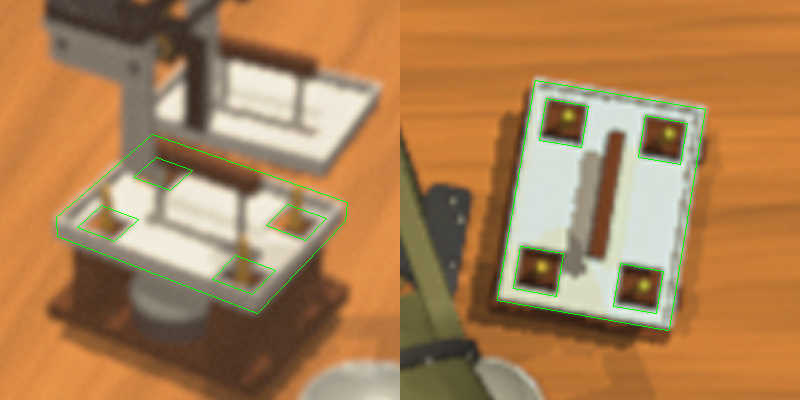

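All four pins come up through their holes, the tray lies level at board height, and the gripper is clear. I'll hand in.

```bash
python3 -c "
from cell import manip
print(manip.sign_off())"
```

```text
the job is handed in; nothing more can be done
None
```

The silver tray with the corner holes is on the polish stand with a pin up through each hole, and I've handed the job in at about 14 s. No verdict was reported.

I gripped it by its bar, lowered it in the gripper until it met the boards at the expected height (peak push about 29 N), then let go and moved the gripper clear.

- **Fit on the stand:** In the last pictures all four pins show through their holes. The tray outline matches a level tray at board height. Its middle is about 2 mm from the stand's, and its long side is turned about 0.01 rad from the stand's.
- **Camera disagreement:** The two cameras place the tray about 2–3 mm apart. The final outline fits were looser than before the move, probably because the pins and the gripper overlap the tray in the pictures. Both are small against the 20 mm tolerance.
- **Things left alone:** I didn't touch the plain tray, the tin or the blue trays. The detected centres of the plain tray and tin shifted 1–3 px in most views. The plain tray shifted 6 px across in the side view. I put these shifts down to detection noise or a changed view past the arm, but I didn't check them further.

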